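# Brush out the melting furnace and hold the crucible ready over it

## Robot

A 6-joint arm with a two-finger parallel gripper is mounted at the origin on the work surface. World frame = base frame: x ahead of the robot, y to its left, z up, the work surface at z = 0. Lengths are in m, angles in rad, forces in N, time in s.
With the tool pointing down it reaches from about 0.425 to 0.925 m from the base axis. Payload 12.5 kg.
Tool frame: the origin (TCP) lies on the centre line of the jaws, within the pads' length; the fingertips stand 14 mm ahead of it and the grasp point (between the pads) lies 5 mm behind it (ctrl.tip_reach is the distance from the TCP to the fingertips, in m); z points along the fingers, y is the line along which they close (so a half turn about z gives the same grasp; the last joint's range is limited). The gripper opens to 85 mm and grips with 20 to 120 N. Pads are 22 mm wide; open, the fingers measure 114 mm over their backs; the gripper's body (76 mm by 85 mm) begins 54 mm behind the grasp point. The pads swing forward as they close: fully open they stand 13 mm farther back than shut.
Start: joints at [1.017, 0.491, 1.559, -0, 1.092, -0.106], TCP at [0.271, 0.563, 0.245] pointing down, gripper open.
Joint ranges: [-3.1, 3.1], [-0.84, 2.19], [0.05, 2.79], [-1.13, 4.28], [0.06, 2.93], [-2.69, 2.69]. Speed limits (rad/s): [2.22, 2.22, 2.79, 3.14, 3.14, 3.14].

## Interface

Orientations are given as a 3x3 rotation matrix whose columns are the frame's x, y, z axes.
In Python, from bench import ctrl gives the robot as it stands. Calls block until the motion is done:
- ctrl.reach(position, orientation): joint-space move of the TCP to a pose.
- ctrl.move_linear(position, vel=0.15, frame=None, threshold=None): straight line of the TCP; frame=None keeps the orientation; vel is the mean speed in m/s. With threshold (N) it stops when the force on the tool has changed by that much, and returns True; else False.
- ctrl.move_joints(angles): joint-space move.
- ctrl.move_gripper(opening, effort=None): finger opening in m; effort is the grip in N (None keeps the last); returns when the fingers have stopped.
- ctrl.wait(seconds).
- ctrl.ik(position, orientation): joint angles nearest the present ones, or None.
- ctrl.camera(name): name is "scene" or "top" or "wrist"; returns the picture (400x640x3 uint8, red, green, blue); there is no depth.
- ctrl.get_calibration(name): a dict with "camera_matrix" (3x3 intrinsics, pixels), "R" (3x3) and "t" (3): a world point X has camera coordinates R X + t. Camera axes: x right, y down, z forward; pixel columns grow to the right and rows downward; lengths in m; the calibration is good to about 2 mm. The wrist camera is an equidistant fisheye: a pixel r from the principal point sees the ray r / f radians off the axis. A picture is of the moment at which its call begins: read the wrist's pose just before it. get_calibration takes no time and is no camera call; for the wrist camera it gives the pose at the moment of the call.
A pose or a line that the arm cannot do raises ctrl.PlanningError and nothing moves.
- ctrl.finish_job(): hands the job in; it is judged then, once.
Trained networks look in the newest picture that a camera, given by its name, has taken for a name from the list of things; names that differ only in an ending like _2 or _b are one class to them, and where a whole thing is asked for, a point or a joint stands for the part that bears it (a point fixed in the world has none). Each returns a list of dicts, best first, with "score" (0 to 1); they miss things now and then, are a little off and sometimes report something else, mostly with a low value. They report only what shows in the picture. A call takes as long as a camera call. They do not tell look-alikes from the thing itself.
- ctrl.search_frame(camera, thing): "rect" ([left, top, width, height] in pixels, round what is visible of it).
Readings, each from a call of its own:
- ctrl.get_time_s(): time.
- ctrl.get_joints(): joint angles.
- ctrl.get_dq(): joint speeds.
- ctrl.get_joint_torque(): joint torques, N m.
- ctrl.get_position(): TCP position.
- ctrl.get_ee_rot(): TCP orientation.
- ctrl.get_ft_force(): force on the tool from outside, world axes, zero at the start.
- ctrl.get_moment(): the same for the moment, N m.
- ctrl.get_grip_width(): finger opening in m.
- ctrl.get_grip_force(): force on a finger pad.
Only numpy, scipy, OpenCV 4.12 (cv2) and the standard library are available. Lean on these libraries where they do the work, as an engineer would, in place of code of your own. Each camera call takes 0.05 s, during which the arm holds its last target. There are 200 camera calls.

## Task

Get the cold melting furnace ready for the next melt: with the long brush from the steel stand, scrub the furnace's well with at least two full strokes (right down to the bottom, then up until about half the bristle head is out, each time), and stand the brush back in its stand. Then pick up the black graphite crucible that lies on its side, find which end has the hole, turn it hole up and finish while holding it upright, centred over the mouth of the well and a few centimetres clear of the furnace, so that I can charge it before it goes in. Do not disturb the other things on the bench.

Things in the scene. Friction and masses are not known exactly. Their poses are not given: they have to be found in the camera images.
- furnace: Fixed blue electric melting furnace, a box 200 mm (its x) by 180 mm (its y) and 160 mm high; origin under its centre on the bench, its grey control panel faces its -x side. A round well, 53 mm across and 100 mm deep, opens upward in its top, 20 mm from the centre towards its +x, ringed by a cream ceramic collar 86 mm across, flush with the 160 mm height.
- well_mouth (a point): Centre of the mouth of the furnace's well, at the top of the collar, 160 mm above the bench; z up.
- well_floor (a point): Centre of the floor of the furnace's well, 60 mm above the bench; z up.
- brush: Long brush, 190 mm, standing upright, bristles down, in the stand at the start. Origin at the tip (nose) of the bristle head, z along the brush towards the handle's end. From the tip: stiff bristle head 43 mm across with a tapered nose, 0 to 75 mm; wire shank 8 mm across to 108 mm; round wooden handle 20 mm across from 108 to 190 mm. Mass about 0.1 kg.
- brush_grip (a point): Point on the brush's axis in the handle, 158 mm from the tip: a good place to grip it from above.
- stand_floor (a point): Centre of the inner floor of the brush stand: a fixed round steel canister, 60 mm across outside on an 84 mm rubber foot 8 mm thick, bore 50 mm, rim 95 mm above the bench, inner floor 10 mm above the bench. z up.
- crucible: Black graphite crucible, a plain cylinder 44 mm across and 64 mm long, about 0.11 kg, lying on its side on the bench, so its axis is 22 mm above the bench. One end has a round blind hole, 30 mm across and 50 mm deep; the other end (14 mm of solid) is closed. Origin at the centre of the closed end; z runs along the axis towards the end with the hole (hole up = z up).
- crucible_mid (a point): Centre of the crucible: on its axis, 32 mm from the closed end; same axes as the crucible.
- furnace_lid: The furnace's loose firebrick lid, a tan disc 84 mm across and 18 mm thick with a knob on top, lying on the bench; leave it.
- hammer: Small hammer lying on the bench, 220 mm long; leave it.
- doming_block: Brass doming block, a 55 mm cube with round hollows; leave it.
- bowl: Small steel bowl, 90 mm across, 35 mm high, on the grey bench scale (180 x 140 mm, 39 mm high); leave it.
- mandrel: Steel ring mandrel with a dark wooden handle, 250 mm long, 24 mm high, lying on the bench; leave it.
Not all that is in view belongs to the job. Of the things that look like the brush, the smallest one is meant.

How it is judged:
On the way, in this order (a step that is already met when the one before it is completed fails the run):
1. the held brush is pushed down to the floor of the furnace's well (horizontal distance between brush and well_floor below 0.02 m and z of brush in the frame of well_floor below 0.015 m and contact force between the fingers and brush above 0.5 N), for 0.04 s.
2. the brush is drawn up at least 50 mm (horizontal distance between brush and well_floor below 0.02 m and z of brush in the frame of well_floor above 0.05 m and contact force between the fingers and brush above 0.5 N), for 0.04 s.
3. the brush is pushed down to the floor of the well a second time (all of step 1), for 0.04 s.
4. the brush is drawn up at least 50 mm a second time (all of step 2), for 0.04 s.
5. the brush stands in its stand again, let go (horizontal distance between brush and stand_floor below 0.02 m and z of brush in the frame of stand_floor below 0.02 m and angle between brush's own z axis and vertical below 0.25 rad and contact force between the fingers and brush below 0.1 N and linear speed of brush below 0.05 m/s), for 0.2 s.
At the end, for the whole second after the job is handed in: Crucible held still in the fingers, hole up within 0.3 rad, its centre within 25 mm of the well's axis, its closed end 8 to 90 mm above the well's mouth, clear of the furnace; brush standing in its stand (tip within 20 mm of the axis and of the floor, tilt under 0.25 rad) (angle between crucible's own z axis and vertical below 0.3 rad and horizontal distance between crucible_mid and well_mouth below 0.025 m and z of crucible in the frame of well_mouth between 0.008 and 0.09 m and contact force between the fingers and crucible above 1 N and contact force between crucible and furnace below 0.1 N and linear speed of crucible below 0.03 m/s and angular speed of crucible below 0.3 rad/s and horizontal distance between brush and stand_floor below 0.02 m and z of brush in the frame of stand_floor below 0.02 m and angle between brush's own z axis and vertical below 0.25 rad); the arm keeps its last pose, push and grip.
It fails at once if another thing on the bench is moved by more than 30 mm (distance of any of furnace_lid, hammer, doming_block, bowl, mandrel from where it was at the start of the episode above 0.03 m).
It also fails if it takes over 61 s, if anything falls off the work surface, if the arm or the gripper's body presses on something with over 40 N, if the wrist force passes 120 N, or if a joint passes its speed limit or range.

## Working session

There is one attempt and no reset: what is moved stays moved. The work goes in short steps, each a Python script; the robot and the scene stay as the last script left them, time stands still between calls to the robot, and variables do not carry over. Pictures are saved under pics/ and viewed, at most 10 in all, crops included, and the job is handed in when it is done.

```bash
mkdir -p pics; ls
python3 - <<'E'
from bench import ctrl
import cv2, numpy as np
for c in ["scene","top"]:
    im=ctrl.camera(c); cv2.imwrite(f"pics/{c}0.png",im[:,:,::-1])
    k=ctrl.get_calibration(c); print(c,np.round(k["camera_matrix"],1).tolist(),np.round(k["R"],3).tolist(),np.round(k["t"],3).tolist())
    for t in ["furnace","brush","crucible","stand_floor","furnace_lid","hammer","doming_block","bowl","mandrel"]:
        print(t,[(np.round(d["rect"]).tolist(),round(d["score"],2)) for d in ctrl.search_frame(c,t)][:4])
print(ctrl.get_time_s())
E
```

```text
pics
scene [[407.2, 0.0, 330.0], [0.0, 407.2, 196.9], [0.0, 0.0, 1.0]] [[-0.668, 0.744, -0.023], [0.437, 0.366, -0.822], [-0.603, -0.559, -0.569]] [0.373, -0.124, 1.375]
furnace [([394.0, 189.0, 139.0, 124.0], 0.61)]
brush [([288.0, 180.0, 14.0, 44.0], 0.72), ([271.0, 198.0, 27.0, 100.0], 0.63), ([222.0, 161.0, 29.0, 87.0], 0.61)]
crucible [([282.0, 185.0, 26.0, 17.0], 0.56), ([342.0, 184.0, 46.0, 52.0], 0.51), ([172.0, 196.0, 35.0, 22.0], 0.25)]
stand_floor [([286.0, 208.0, 35.0, 51.0], 0.73)]
furnace_lid [([326.0, 312.0, 46.0, 37.0], 0.83)]
hammer [([283.0, 181.0, 17.0, 21.0], 0.61)]
doming_block [([225.0, 248.0, 36.0, 40.0], 0.86), ([396.0, 188.0, 130.0, 128.0], 0.54)]
bowl [([172.0, 196.0, 36.0, 26.0], 0.88)]
mandrel [([339.0, 183.0, 48.0, 55.0], 0.92)]
top [[515.1, 0.0, 328.0], [0.0, 515.1, 193.0], [0.0, 0.0, 1.0]] [[-0.006, -1.0, -0.003], [-0.979, 0.007, -0.204], [0.204, 0.002, -0.979]] [-0.018, 0.552, 1.435]
furnace [([173.0, 178.0, 93.0, 92.0], 0.59)]
brush [([298.0, 107.0, 19.0, 35.0], 0.78), ([366.0, 116.0, 24.0, 37.0], 0.74), ([332.0, 156.0, 13.0, 20.0], 0.61)]
crucible [([416.0, 112.0, 30.0, 29.0], 0.69), ([388.0, 209.0, 22.0, 21.0], 0.59)]
stand_floor [([323.0, 162.0, 30.0, 26.0], 0.93), ([333.0, 156.0, 13.0, 21.0], 0.66)]
furnace_lid [([237.0, 126.0, 27.0, 28.0], 0.78)]
hammer [([420.0, 244.0, 70.0, 69.0], 0.7)]
doming_block [([335.0, 111.0, 21.0, 23.0], 0.98), ([389.0, 209.0, 23.0, 23.0], 0.22)]
bowl [([418.0, 115.0, 30.0, 27.0], 0.64)]
mandrel [([315.0, 208.0, 23.0, 84.0], 0.97)]
1.0
```

View pics/scene0.png

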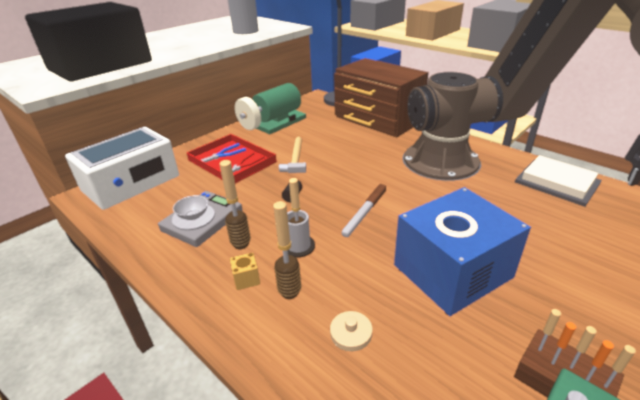

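View pics/top0.png

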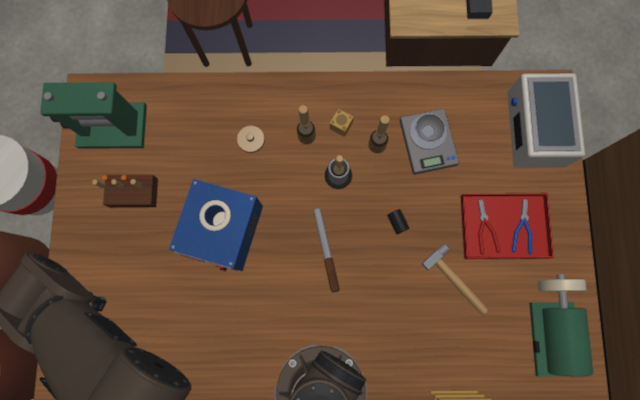

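The top view shows three brush-like things: large free-standing ones at (305,125) and (379,135), and the one in the steel stand at (338,165), which is the smallest and the one meant. The crucible is the black cylinder at (398,221). The well collar is at (214,215). Next, one close crop to check.

Run:
```python
import cv2, numpy as np
s=cv2.imread("pics/scene0.png"); t=cv2.imread("pics/top0.png")
def c(i,x,y,w,h): return cv2.resize(i[y:y+h,x:x+w],(400,300),interpolation=cv2.INTER_CUBIC)
m=np.vstack([np.hstack([c(t,310,145,60,45),c(t,375,200,48,36)]),np.hstack([c(t,170,175,100,75),c(s,240,160,120,90)])])
cv2.imwrite("pics/m1.png",m)
```

```text
(no output)
```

View pics/m1.png

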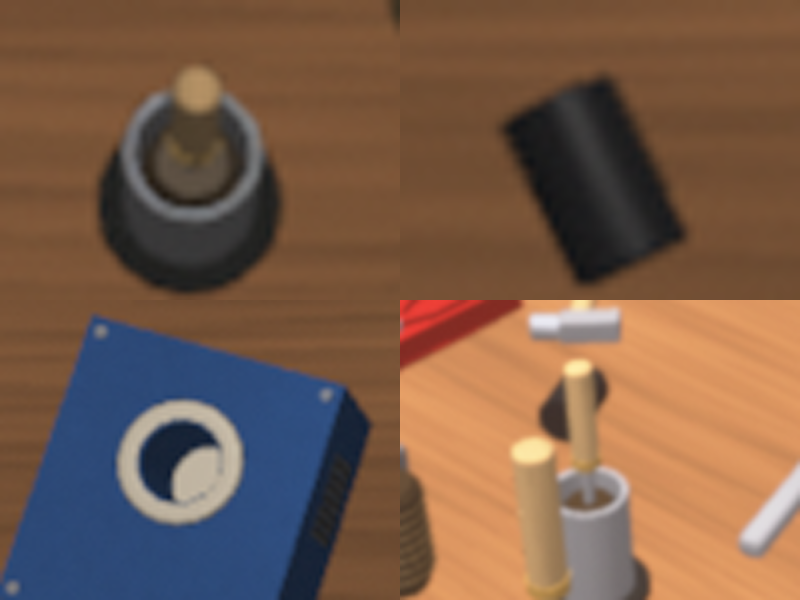

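```bash
cat > h.py <<'E'
from bench import ctrl
import numpy as np, cv2
def px2w(c,p,z):
    k=ctrl.get_calibration(c); R=np.array(k["R"]); t=np.array(k["t"])
    d=R.T@np.linalg.inv(k["camera_matrix"])@[p[0],p[1],1.]; o=-R.T@t
    return o+d*(z-o[2])/d[2]
def w2px(c,X):
    k=ctrl.get_calibration(c); q=np.array(k["camera_matrix"])@(np.array(k["R"])@X+np.array(k["t"])); return q[:2]/q[2]
def down(a):  # tool down, closing line (y) at angle a from world x
    z=np.array([0,0,-1.]); y=np.array([np.cos(a),np.sin(a),0]); return np.c_[np.cross(y,z),y,z]
E
python3 - <<'E'
from h import *
np.set_printoptions(precision=4,suppress=True)
for n,p,z in [("handletop",(339.5,158.5),.2),("rim",(338.95,167.95),.095),("foot",(338.5,175.6),.008),("well",(215,215.5),.16),("cr",(398.3,221.7),.022),("crA",((554-400)/8.33+375,101/8.33+200),.022),("crB",((634.5-400)/8.33+375,261/8.33+200),.022),
 ("lid",(250.5,139),.01),("b1 base",(306,133),.02),("b2 base",(379,142),.02),("hammerhead",(435,257),.01),("mandrel tip",(319,211),.01),("mandrel end",(333,290),.01),("block",(342,121),.05),
 ("fc1",(95/4+170,20/4+175),.16),("fc2",(345/4+170,85/4+175),.16)]:
    X=px2w("top",p,z); print(n,X,"r",np.linalg.norm(X[:2]),"scene",w2px("scene",X))
for n,p,z in [("handletop",(240+178*.3,160+67*.3),.2),("rim",(240+(592-400)*.3,160+(493-300)*.3),.095),("well",(456.5,224),.16)]: print("scene",n,px2w("scene",p,z))
E
```

```text
handletop [ 0.6149 -0.053   0.2   ] r 0.6171966801231661 scene [293.9808 179.6992]
rim [ 0.6164 -0.0534  0.095 ] r 0.6186708126956312 scene [296.6507 216.8393]
foot [ 0.6152 -0.0535  0.008 ] r 0.6174981403808733 scene [299.3534 243.9268]
well [0.4709 0.2803 0.16  ] r 0.5479626144186759 scene [457.3778 222.5399]
cr [ 0.4715 -0.227   0.022 ] r 0.5233186649198149 scene [292.4876 190.5194]
crA [ 0.5001 -0.2138  0.022 ] r 0.5438553463837594 scene [288.5169 196.3497]
crB [ 0.443  -0.2402  0.022 ] r 0.5039537527644006 scene [296.2863 184.9285]
lid [0.7318 0.2144 0.01  ] r 0.7625339978418484 scene [352.1953 331.0529]
b1 base [0.7464 0.0442 0.02  ] r 0.7476854247838896 scene [287.575  289.4976]
b2 base [ 0.7161 -0.1772  0.02  ] r 0.7377370872622069 scene [236.2911 239.5076]
hammerhead [ 0.3688 -0.3319  0.01  ] r 0.4961598830169961 scene [293.2608 168.6992]
mandrel tip [0.507  0.0055 0.01  ] r 0.5070372238264482 scene [344.847  232.0781]
mandrel end [ 0.2763 -0.0341  0.01  ] r 0.2783547413904515 scene [384.4084 189.0112]
block [ 0.7732 -0.065   0.05  ] r 0.7759479469988885 scene [244.4688 263.1807]
fc1 [0.5687 0.3416 0.16  ] r 0.6633665526240378 scene [462.5637 261.1075]
fc2 [0.5225 0.1712 0.16  ] r 0.5498753045516419 scene [399.092  213.5743]
scene handletop [ 0.6169 -0.0528  0.2   ]
scene rim [ 0.6178 -0.0486  0.095 ]
scene well [0.4764 0.2812 0.16  ]
```

```bash
cat >> h.py <<'E'
def wray(cal,p):  # fisheye ray in world
    K=np.array(cal["camera_matrix"]); v=np.array([p[0]-K[0,2],p[1]-K[1,2]]); r=np.hypot(*v); th=r/K[0,0]
    d=np.r_[v/max(r,1e-9)*np.sin(th),np.cos(th)]; R=np.array(cal["R"]); return -R.T@np.array(cal["t"]), R.T@d
def wpx(cal,X):
    K=np.array(cal["camera_matrix"]); c=np.array(cal["R"])@X+np.array(cal["t"]); th=np.arctan2(np.hypot(c[0],c[1]),c[2]); u=c[:2]/np.hypot(c[0],c[1])
    return u*th*K[0,0]+K[:2,2]
def wp2w(cal,p,z):
    o,d=wray(cal,p); return o+d*(z-o[2])/d[2]
E
python3 - <<'E'
from h import *
import json
np.set_printoptions(precision=3,suppress=True)
ctrl.move_gripper(0.05,40)
best=min((np.abs(q[5]),a) for a in np.arange(0,np.pi,np.pi/12) if (q:=ctrl.ik([.616,-.053,.38],down(a))) is not None and ctrl.ik([.473,.28,.38],down(a)) is not None)
print("a",best); a=best[1]
for n,p in [("well",[.43,.255,.38]),("stand",[.56,-.05,.38])]:
    t=ctrl.get_time_s(); ctrl.reach(p,down(a)); print(n,ctrl.get_time_s()-t,ctrl.get_joints())
    ctrl.wait(.2)
    cal=ctrl.get_calibration("wrist"); im=ctrl.camera("wrist"); cv2.imwrite(f"pics/w_{n}.png",im[:,:,::-1])
    json.dump({k:np.array(v).tolist() for k,v in cal.items()},open(f"w_{n}.json","w"))
    print([wpx(cal,np.array(X)) for X in ([.472,.280,.16],[.616,-.053,.095],[.616,-.053,.2],[.4715,-.227,.022])])
E
python3 -c "
import cv2,numpy as np
cv2.imwrite('pics/m2.png',np.vstack([cv2.resize(cv2.imread(f'pics/w_{n}.png'),(480,300)) for n in('well','stand')]))"
```

```text
a (np.float64(0.19261718006815443), np.float64(0.0))
well 1.3916 [0.404 0.191 1.652 0.    1.299 0.403]
[array([359.692, 154.825]), array([423.944, 334.914]), array([439.972, 376.635]), array([340.755, 371.156])]
stand 1.2584000000000004 [-0.205  0.291  1.514  0.     1.336 -0.206]
[array([250.111, -82.423]), array([363.531, 167.819]), array([376.089, 188.105]), array([272.904, 255.945])]
```

View pics/m2.png

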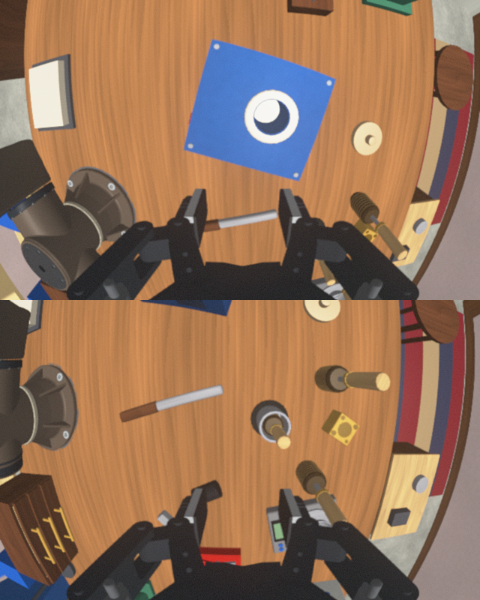

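The wrist view confirms it: the collar is at about (361,155), the stand rim at about (365,165) and the handle top at about (379,190), each within 3 px of prediction. I'll fit them precisely, then grasp the brush.

Run:
```python
from h import *
import json
np.set_printoptions(precision=4,suppress=True)
def blob(im,lo,hi,p):
    m=cv2.inRange(cv2.cvtColor(im,cv2.COLOR_BGR2HSV),lo,hi); n,l,s,c=cv2.connectedComponentsWithStats(m)
    i=min((i for i in range(1,n) if s[i,4]>25),key=lambda i:np.hypot(*(c[i]-p)))
    cn,_=cv2.findContours((l==i).astype(np.uint8),0,1); return c[i],s[i],max(cn,key=len)
cw=json.load(open("w_well.json")); cs=json.load(open("w_stand.json"))
im=cv2.imread("pics/w_well.png")
for f,cal,fn,g in[("pics/w_well.png",cw,wp2w,(361,155)),("pics/top0.png","top",px2w,(215,215))]:
    im=cv2.imread(f); c,s,cn=blob(im,(5,0,120),(40,110,255),g)
    w=np.array([fn(cal,p[0].astype(float),.16)[:2] for p in cn]).astype(np.float32)
    (x,y),r=cv2.minEnclosingCircle(w); print("collar",x,y,r)
im=cv2.imread("pics/w_stand.png")
c,s,cn=blob(im,(12,70,170),(30,190,255),(379,189)); print("handle",s,c,wp2w(cs,c,.2))
print(wp2w(cs,(365,165.),.095))
cv2.imwrite("pics/z.png",cv2.resize(im[130:210,320:420],(800,600),interpolation=2))
```

```text
collar 0.4744664430618286 0.278626948595047 0.04142545536160469
collar 0.47292304039001465 0.2814684212207794 0.041699446737766266
handle [    27      0    506    379 123886] [284.6096 151.2487] [ 0.522  -0.0147  0.2   ]
[ 0.6179 -0.049   0.095 ]
```

View pics/z.png

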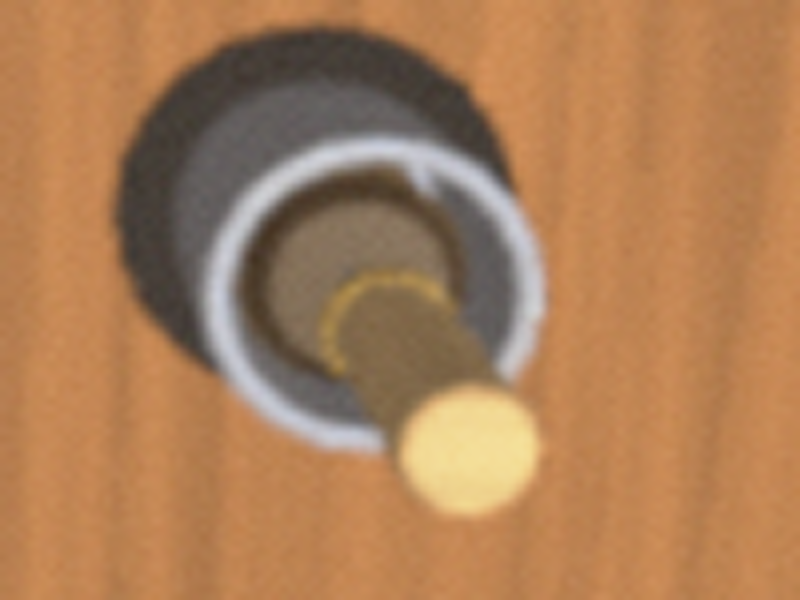

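Run:
```python
from h import *
np.set_printoptions(precision=4,suppress=True)
S=np.array([.617,-.0535]); W=np.array([.4737,.280]); D=down(0)
ctrl.reach([*S,.26],D); print(ctrl.move_linear([*S,.163],.12,threshold=15))
ctrl.move_gripper(0.0,60); ctrl.wait(.2)
print("grip",ctrl.get_grip_width(),ctrl.get_grip_force(),ctrl.get_position(),ctrl.get_ft_force())
print(ctrl.move_linear([*S,.36],.15)); print(ctrl.get_ft_force(),ctrl.get_grip_width())
ctrl.move_linear([*W,.36],.2); ctrl.wait(.2)
im=ctrl.camera("scene"); im2=ctrl.camera("top")
c=np.hstack([cv2.resize(im[110:260,380:530],(400,400)),cv2.resize(im2[155:255,170:270],(400,400))])
cv2.imwrite("pics/over.png",c[:,:,::-1]); print(ctrl.get_time_s(),ctrl.get_position())
```

```text
False
grip 0.01876746650526109 58.425772190093994 [ 0.6174 -0.0536  0.1638] [ 0.0072 -0.0031  5.9461]
False
[ 0.1965 -0.6319 -1.5062] 0.01891825484977001
10.4583 [0.4738 0.2798 0.36  ]
```

View pics/over.png

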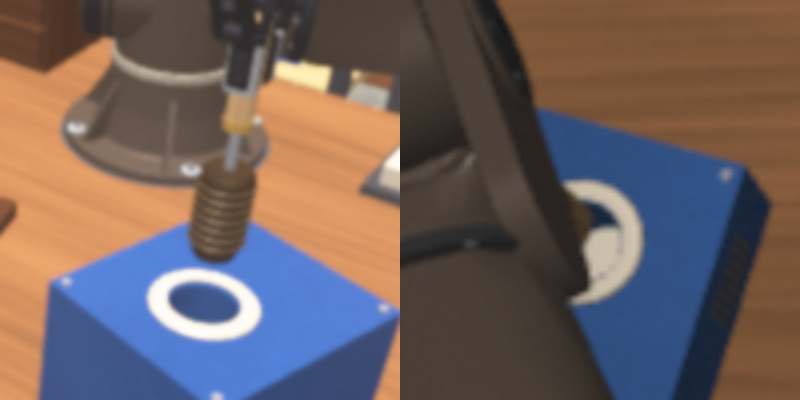

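Run:
```python
from h import *
np.set_printoptions(precision=1,suppress=True)
p=ctrl.get_position()
for z in (.207,.315): # tip, handle bottom
    q=w2px("scene",np.array([p[0],p[1],z])); print((q-[380,110])*400/150)
print(ctrl.get_moment(), (w2px("scene",np.array([p[0]+.01,p[1],.207]))-w2px("scene",np.array([p[0],p[1],.207])))*2.67,(w2px("scene",np.array([p[0],p[1]+.01,.207]))-w2px("scene",np.array([p[0],p[1],.207])))*2.67)
print((w2px("scene",np.array([.4737,.28,.16]))-[380,110])*2.667)
```

```text
[213.5 252.5]
[238.2 126.2]
[0. 0. 0.] [-6.4  6. ] [12.4  5.1]
[204.3 301.7]
```

The brush is held upright on the well's axis (tip predicted at (213,252) in the crop, seen at about (216,257)). Now the strokes, then the return to the stand.

Run:
```python
from h import *
np.set_printoptions(precision=4,suppress=True)
W=np.array([.4737,.280])
def st(n): print(n,ctrl.get_position(),ctrl.get_ft_force(),round(ctrl.get_grip_force(),1),round(ctrl.get_time_s(),2))
for i in range(2):
    h=ctrl.move_linear([*W,.217],.1,threshold=20); ctrl.wait(.15); st(("down",h))
    if ctrl.get_position()[2]>.225: print("blocked"); break
    ctrl.move_linear([*W,.278],.1); ctrl.wait(.15); st("up")
```

```text
('down', False) [0.4738 0.28   0.2174] [-0.2416 -1.5073 -1.4752] 58.5 12.19
up [0.4735 0.2799 0.2773] [ 1.3928 -0.5377 -1.6142] 58.5 13.1
('down', False) [0.4739 0.2801 0.2176] [-0.2438  0.4966 -1.4725] 58.5 14.01
up [0.4735 0.2799 0.2773] [ 0.967   0.4276 -1.0277] 58.5 14.92
```

Run:
```python
from h import *
np.set_printoptions(precision=4,suppress=True)
W=np.array([.4737,.280]); S=np.array([.6174,-.0536])
def st(n): print(n,ctrl.get_position(),ctrl.get_ft_force(),round(ctrl.get_grip_width(),4),round(ctrl.get_time_s(),2))
ctrl.move_linear([*W,.36],.15); ctrl.move_linear([*S,.36],.2); ctrl.wait(.2)
ctrl.move_linear([*S,.2],.12,threshold=20); st("mid")
h=ctrl.move_linear([*S,.1645],.06,threshold=12); ctrl.wait(.2); st(("down",h))
ctrl.move_gripper(.05); ctrl.wait(.3); ctrl.move_linear([*S,.30],.15); st("up")
# view crucible end: move to look at both ends
C=np.array([.472,-.227])
im=ctrl.camera("scene"); cv2.imwrite("pics/s2.png",im[:,:,::-1])
# candidate look pose: fingers toward crucible
ctrl.reach([C[0]+.02,C[1]+.02,.22],down(np.arctan2(.0264,.0571)+np.pi/2)); ctrl.wait(.2)
cal=ctrl.get_calibration("wrist"); print("cam",-np.array(cal["R"]).T@cal["t"])
w=ctrl.camera("wrist"); st("look"); print(wpx(cal,np.array([.472,-.227,.022])),ctrl.get_joints())
cv2.imwrite("pics/m3.png",np.vstack([cv2.resize(im[130:280,220:380],(480,300)),cv2.resize(w,(480,300))])[:,:,::-1])
cv2.imwrite("pics/w3.png",w[:,:,::-1])
import json; json.dump({k:np.array(v).tolist() for k,v in cal.items()},open("w_c.json","w"))
```

```text
mid [ 0.6177 -0.0536  0.2007] [-0.4145 -0.188  -0.4585] 0.0184 19.27
('down', True) [ 0.617  -0.0536  0.1638] [-0.6165 -0.3125  5.5055] 0.0184 20.07
up [ 0.6171 -0.0536  0.2991] [ 0.4335 -0.1789  0.3283] 0.0503 21.83
cam [ 0.4202 -0.241   0.348 ]
look [ 0.4921 -0.2069  0.22  ] [ 0.6592 -0.05    0.5263] 0.0497 24.14
[314.7562 155.1451] [-0.5218  0.3914  1.8125 -0.      0.9376 -2.5257]
```

View pics/m3.png

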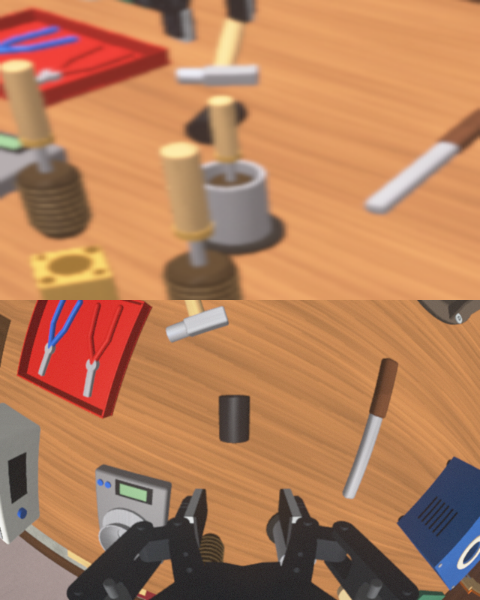

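The scene crop shows the brush upright in its stand. The wrist view shows the crucible at (312,160) from above, with no end visible. I'll look at its near (-x) end from a lower pose.

Run:
```python
from h import *
import json
np.set_printoptions(precision=4,suppress=True)
u=np.array([.908,.42]); C=np.array([.472,-.227]); D=ctrl.get_ee_rot()
P=[*(C-.068*u),.09]
print(ctrl.ik(P,D)); 
ctrl.reach([P[0],P[1],.2],D); ctrl.move_linear(P,.15); ctrl.wait(.15)
cal=ctrl.get_calibration("wrist"); w=ctrl.camera("wrist"); print("cam",-np.array(cal["R"]).T@cal["t"],ctrl.get_time_s())
c=wpx(cal,np.array([*C,.022])); print(c); x,y=(int(v) for v in c)
json.dump({k:np.array(v).tolist() for k,v in cal.items()},open("w_c.json","w")); cv2.imwrite("pics/w4.png",w[:,:,::-1])
cr=w[max(y-55,0):y+55,x-70:x+70]; cr=np.clip((cr/255.)**.5*255*1.2,0,255).astype(np.uint8)
print(max(y-55,0),x-70); cv2.imwrite("pics/w4c.png",cv2.resize(cr,(700,550),interpolation=2)[:,:,::-1])
```

```text
NoneTraceback (most recent call last):
  File "<stdin>", line 7, in <module>
bench.PlanningError: the arm cannot take that pose within its joint ranges
```

Run:
```python
from h import *
np.set_printoptions(precision=3,suppress=True)
cal=ctrl.get_calibration("wrist"); R=ctrl.get_ee_rot(); p=ctrl.get_position()
o=R.T@(-np.array(cal["R"]).T@cal["t"]-p); ax=R.T@np.array(cal["R"])[2]; print("cam in tool",o,ax)
u=np.array([.908,.42,0]);u/=np.linalg.norm(u); C=np.array([.472,-.227,.022])
res=[]
for sgn in (1,-1):          # camera (tool x) side: tool x ~ -sgn... 
  for t in np.radians([0,15,30,45,60]):
    for side in (1,-1):
      z=np.array([0,0,-1.])*np.cos(t)+side*u*np.sin(t)
      x=-sgn*(u*np.cos(t)+side*np.array([0,0,1.])*np.sin(t)); x-=z*(x@z); x/=np.linalg.norm(x)
      M=np.c_[x,np.cross(z,x),z]
      for d in (-.1,-.06,-.03,0,.03,.06,.1):
        for h in (.12,.16,.2,.25):
          P=C+u*d; P[2]=h
          q=ctrl.ik(P,M)
          if q is None: continue
          cam=P+M@o; v=cam-C; s=np.sign(v@u); f=C+s*.032*u; v=cam-f; ang=np.degrees(np.arcsin(s*(v@u)/np.linalg.norm(v)))
          off=np.degrees(np.arccos((M@ax)@(-v)/np.linalg.norm(v)))
          if off<60: res.append((ang,s,sgn,round(np.degrees(t)),side,d,h,off,np.linalg.norm(v),cam))
for s in(1,-1):
  for r in sorted([r for r in res if r[1]==s],key=lambda r:-r[0])[:8]: print(*[np.round(x,3) for x in r])
```

```text
cam in tool [ 0.08  -0.001 -0.128] [-0.313  0.     0.95 ]
66.938 1.0 -1 60 -1 0.1 0.12 11.305 0.238 [ 0.699 -0.121  0.115]
62.476 1.0 -1 60 -1 0.06 0.12 15.766 0.201 [ 0.663 -0.138  0.115]
58.671 1.0 -1 60 -1 0.1 0.16 19.572 0.256 [ 0.699 -0.121  0.155]
58.379 1.0 -1 45 -1 0.1 0.12 4.865 0.252 [ 0.696 -0.123  0.154]
57.942 1.0 -1 60 -1 0.03 0.12 20.3 0.175 [ 0.636 -0.15   0.115]
53.314 1.0 -1 60 -1 0.06 0.16 24.929 0.223 [ 0.663 -0.138  0.155]
52.888 1.0 -1 45 -1 0.06 0.12 10.355 0.219 [ 0.659 -0.139  0.154]
51.881 1.0 -1 60 -1 0 0.12 26.362 0.151 [ 0.608 -0.163  0.115]
66.938 -1.0 1 60 1 -0.1 0.12 11.305 0.238 [ 0.245 -0.333  0.115]
62.476 -1.0 1 60 1 -0.06 0.12 15.766 0.201 [ 0.281 -0.316  0.115]
58.671 -1.0 1 60 1 -0.1 0.16 19.572 0.256 [ 0.245 -0.333  0.155]
58.379 -1.0 1 45 1 -0.1 0.12 4.865 0.252 [ 0.248 -0.331  0.154]
57.942 -1.0 1 60 1 -0.03 0.12 20.3 0.175 [ 0.308 -0.304  0.115]
53.314 -1.0 1 60 1 -0.06 0.16 24.929 0.223 [ 0.281 -0.316  0.155]
52.888 -1.0 1 45 1 -0.06 0.12 10.355 0.219 [ 0.285 -0.315  0.154]
51.881 -1.0 1 60 1 0 0.12 26.362 0.151 [ 0.336 -0.291  0.115]
```

```bash
cat >> h.py <<'E'
def tilt(u,t,sgn,side=1):  # tool z tilted from down by t towards side*u; tool x towards -sgn*u when t=0
    u=np.r_[u[:2],0]/np.linalg.norm(u[:2]); z=np.array([0,0,-1.])*np.cos(t)+side*u*np.sin(t)
    x=-sgn*(u*np.cos(t)+side*np.array([0,0,1.])*np.sin(t)); return np.c_[x,np.cross(z,x),z]
E
python3 - <<'E'
from h import *
import json
np.set_printoptions(precision=4,suppress=True)
u=np.array([.908,.42]); C=np.array([.472,-.227]); t0=ctrl.get_time_s()
ctrl.reach([*(C-.03*u),.16],tilt(u,np.radians(45),1)); ctrl.wait(.15)
cal=ctrl.get_calibration("wrist"); w=ctrl.camera("wrist"); print(ctrl.get_joints(),t0,ctrl.get_time_s())
c=wpx(cal,np.array([*C,.022])); print(c); x,y=(int(v) for v in c)
json.dump({k:np.array(v).tolist() for k,v in cal.items()},open("w_c.json","w")); cv2.imwrite("pics/w4.png",w[:,:,::-1])
y0,x0=max(y-55,0),max(x-70,0); print(x0,y0)
cr=w[y0:y0+110,x0:x0+140]; cr=np.clip((cr/255.)**.5*255*1.2,0,255).astype(np.uint8)
cv2.imwrite("pics/w4c.png",cv2.resize(cr,(700,550),interpolation=2)[:,:,::-1])
E
```

```text
[-0.9762  0.4827  2.1885  1.2664  0.8206  2.2286] 24.1417 28.275
[324.1676 110.1918]
254 55
```

View pics/w4c.png

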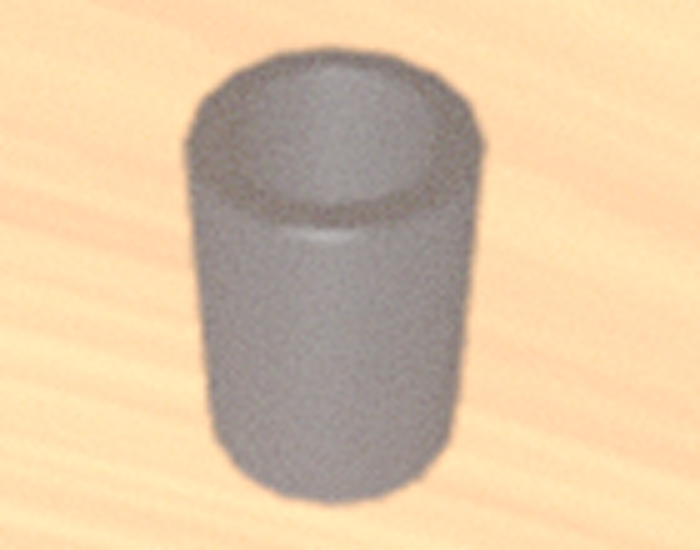

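The near (-x, base side) end has the hole: its rim is at wrist pixel (321,83). Next, refine the crucible's centre and search for grasp and final poses.

Run:
```python
from h import *
import json
from scipy.optimize import least_squares
np.set_printoptions(precision=4,suppress=True)
cal=json.load(open("w_c.json")); im=cv2.imread("pics/w4.png")
m=(im.max(2)<110).astype(np.uint8); n,l,s,c=cv2.connectedComponentsWithStats(m)
i=l[110,321]; print(s[i],c[i]); 
cn,_=cv2.findContours((l==i).astype(np.uint8),0,1); cn=max(cn,key=len)[:,0,:].astype(np.float32)
th=np.linspace(0,2*np.pi,60)
def hull(q):
    x,y,a=q; u=np.array([np.cos(a),np.sin(a),0]); v=np.array([-u[1],u[0],0])
    P=[np.array([x,y,.022])+k*.032*u+.022*(np.cos(t)*v+np.sin(t)*np.array([0,0,1])) for k in(-1,1) for t in th]
    return cv2.convexHull(np.array([wpx(cal,p) for p in P],np.float32))
f=lambda q:[cv2.pointPolygonTest(hull(q),(float(p[0]),float(p[1])),True) for p in cn]
r=least_squares(f,[.472,-.227,np.arctan2(.42,.908)],x_scale=[.001,.001,.01],diff_step=1e-3); print(r.x,np.std(r.fun))
x,y,a=r.x; x-=.0008; y+=.0014   # half of the wrist-vs-top bias
C=np.array([x,y]); u=np.array([np.cos(a),np.sin(a)]); print(C)
q0=ctrl.get_joints(); out=[]
for t in (0,10,20,30):
  for sg in (1,-1):
    M=tilt(u,np.radians(t),sg); h=np.r_[-u,0]; hl=M.T@h
    g=np.array([*C,.026])+M[:,2]*.005
    qg=ctrl.ik(g,M)
    if qg is None: continue
    for ga in np.radians(np.arange(-180,180,15)):
      # rotate grasp so hole is up and tool points horizontally along ga
      zf=np.array([np.cos(ga)*np.cos(np.radians(t)),np.sin(ga)*np.cos(np.radians(t)),-np.sin(np.radians(t))])
      yl=np.array([0,1,0.]); zl=np.array([0,0,1.])
      A=np.c_[hl,zl-hl*(hl@zl)]; A[:,1]/=np.linalg.norm(A[:,1]); A=np.c_[A,np.cross(A[:,0],A[:,1])]
      B=np.c_[[0,0,1.],[np.cos(ga),np.sin(ga),0]]; B=np.c_[B,np.cross(B[:,0],B[:,1])]
      F=B@A.T; assert np.allclose(F[:,2],zf,atol=1e-6)
      cz=.16+.06+.032
      qf=ctrl.ik(np.array([.4737,.28,cz])+F[:,2]*.005+np.array([0,0,.004*0]),F)
      if qf is None: continue
      out.append((np.abs(np.array(qf)-qg).max(),t,sg,round(np.degrees(ga)),np.array(qg),np.array(qf)))
for o in sorted(out,key=lambda o:o[0])[:10]: print(*o)
json.dump([x,y,a],open("cru.json","w"))
```

```text
[ 291   65   60   91 4493] [320.3132 107.9319]
[ 0.4753 -0.2289  0.4225] 0.677552307101761
[ 0.4745 -0.2275]
1.4461380189597555 0 1 105 [-0.5726  0.6926  1.9799 -0.      0.4691 -2.5659] [-0.0263  0.7189  1.9549  1.3122  1.6993 -1.1198]
1.4461380189597564 0 -1 105 [-0.5726  0.6926  1.9799 -0.      0.4691  0.5757] [-0.0263  0.7189  1.9549  1.3122  1.6993  2.0218]
1.5033174435947854 10 -1 -75 [-0.6416  0.6824  2.0441  0.443   0.3621  0.0956] [ 0.7832  0.7546  1.6414 -1.0603  1.7775  0.926 ]
1.5097126184097935 0 1 120 [-0.5726  0.6926  1.9799 -0.      0.4691 -2.5659] [ 0.0161  0.7638  1.8036  1.134   1.8379 -1.0562]
1.5097126184097935 0 -1 120 [-0.5726  0.6926  1.9799 -0.      0.4691  0.5757] [0.0161 0.7638 1.8036 1.134  1.8379 2.0854]
1.5269040444885689 0 1 90 [-0.5726  0.6926  1.9799 -0.      0.4691 -2.5659] [-0.0468  0.6811  2.1075  1.5269  1.587  -1.2182]
1.5269040444885689 0 -1 90 [-0.5726  0.6926  1.9799 -0.      0.4691  0.5757] [-0.0468  0.6811  2.1075  1.5269  1.587   1.9234]
1.5359590525422124 0 1 135 [-0.5726  0.6926  1.9799 -0.      0.4691 -2.5659] [ 0.0731  0.8113  1.6595  0.976   1.9892 -1.0299]
1.5359590525422129 0 -1 135 [-0.5726  0.6926  1.9799 -0.      0.4691  0.5757] [0.0731 0.8113 1.6595 0.976  1.9892 2.1116]
1.5813621226774126 10 -1 -90 [-0.6416  0.6824  2.0441  0.443   0.3621  0.0956] [ 0.7303  0.8039  1.5138 -0.9071  1.9434  0.9435]
```

Run:
```python
from h import *
import json
np.set_printoptions(precision=4,suppress=True)
x,y,a=json.load(open("cru.json")); C=np.array([x,y]); u=np.array([np.cos(a),np.sin(a)]); M=tilt(u,0,1)
def st(n): print(n,ctrl.get_position(),ctrl.get_joints(),ctrl.get_ft_force(),round(ctrl.get_grip_width(),4),round(ctrl.get_time_s(),2))
ctrl.reach([*C,.16],M); st("above")
ctrl.move_gripper(.068,50)
h=ctrl.move_linear([*C,.021],.12,threshold=15); st(("down",h))
ctrl.move_gripper(0.0,50); ctrl.wait(.2); st("closed"); print(ctrl.get_grip_force())
ctrl.move_linear([*C,.38],.2); ctrl.wait(.1); st("lift")
ga=np.radians(105); g=np.array([np.cos(ga),np.sin(ga),0]); F=np.c_[[0,0,1.],np.cross(g,[0,0,1.]),g]
for z in(.36,.264): print(ctrl.ik(np.array([.4737,.28,z])+.001*g,F))
```

```text
above [ 0.4744 -0.2275  0.16  ] [-0.5727  0.462   1.8931  0.      0.7866 -2.5657] [-0.4269 -0.0282  0.4745] 0.05 32.24
('down', False) [ 0.4747 -0.2276  0.0216] [-0.5726  0.6916  1.9796  0.      0.4694 -2.5659] [ 1.0118 -0.1746  0.9597] 0.0682 33.87
closed [ 0.4748 -0.2275  0.0219] [-0.5724  0.691   1.9797 -0.      0.4697 -2.5661] [-0.6241  0.5301  7.8113] 0.043 34.42
49.62224330753088
lift [ 0.4744 -0.2274  0.3794] [-0.5726  0.2339  1.596   0.      1.3129 -2.5659] [ 0.0289  0.3836 -1.58  ] 0.0429 36.46
[-0.0335  0.5372  1.8989  1.3432  1.7606 -0.8871]
[-0.0335  0.6979  1.9498  1.3091  1.7092 -1.0951]
```

Run:
```python
from h import *
np.set_printoptions(precision=4,suppress=True)
ga=np.radians(105); g=np.array([np.cos(ga),np.sin(ga),0]); F=np.c_[[0,0,1.],np.cross(g,[0,0,1.]),g]
P=lambda z:np.array([.4737,.28,z])+.001*g
ctrl.reach(P(.36),F); print(ctrl.move_linear(P(.264),.1,threshold=20)); ctrl.wait(.3)
print(ctrl.get_position(),ctrl.get_grip_width(),ctrl.get_grip_force(),ctrl.get_ft_force(),ctrl.get_time_s())
im=ctrl.camera("scene"); im2=ctrl.camera("top")
for z in(.232,.296): 
  for c in("scene","top"): print(c,z,w2px(c,np.array([.4737,.28,z])))
cv2.imwrite("pics/fin.png",np.vstack([cv2.resize(im[100:300,240:560],(480,300)),cv2.resize(im2[100:300,150:470],(480,300))])[:,:,::-1])
```

```text
False
[0.4734 0.281  0.2643] 0.042721245044002654 50.94465784728527 [ 0.3095  0.0435 -1.3417] 39.7
scene 0.232 [462.2395 194.3853]
top 0.232 [208.9461 209.8094]
scene 0.296 [467.7502 166.2358]
top 0.296 [202.8553 205.2387]
```

View pics/fin.png

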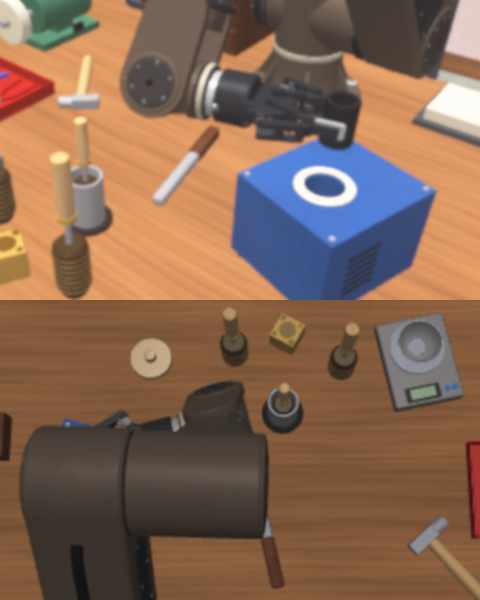

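The scene view shows the crucible hole up over the well: rim at about (469,168) and base at about (464,193), within 2 px of prediction. The brush is standing in its stand and the other things are untouched.

```bash
python3 -c "
from bench import ctrl
print(ctrl.finish_job())"
```

```text
the job is handed in; nothing more can be done
None
```

The job is handed in: I scrubbed the well with two full strokes, stood the brush back in its stand, and am holding the crucible hole up over the centre of the well, about 70 mm clear of the furnace; no verdict came back.

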